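# Prop up the solar lid of the battery box

## Task

Prop open the solar-panel lid of the battery box: swing the steel prop rod up out of its spring clip until its ball end drops fully into the deep slot of the rail along the lid's edge, and leave the lid resting on the rod. Where the slot sits along the rail must be found by feel or sight; stop there, for beyond it the ball catches in a shallow recess that does not count, and leave everything else on the table where it lies.

Things in the scene. Friction and masses are not known exactly. Their poses are not given: they have to be found in the camera images.
- box: Plywood battery box, 190 mm (x) by 270 mm (y), 86 mm high, fixed. Origin: centre of its underside; its own x points away from the robot, y to the left, z up. The lid is hinged along its left (+y) top edge; the prop rod is on the outside of the wall that faces the robot (-x).
- panel: The lid: solar panel in an aluminium frame, 200 (x) by 260 (y) mm, 18 thick, 0.4 to 0.6 kg. Origin on the hinge axis, at (0, 125, 100) mm of the box frame. Closed and flat at the start, with the box's axes; it reaches 255 mm from the hinge in its -y, from z -5 to +13 mm. Opens by turning about -x (free edge rises), 0 to 1.3 rad; falls shut if not held. Propped it stands 0.45 to 0.65 rad open.
- rail (a point): Point of the lid on the lower face of the 24 mm wide rail under the lid's robot-side edge: panel frame (-114, -157, -16) mm, panel axes. The slot in that face is 10 deep, 10 mm long at its bottom, its middle up to 33 mm either way along y from here, not told where; a dark block on the rail is over it. Its hinge-side end is square, its outer end slopes (40 deg) to a 2 mm lip; beyond that a recess 4 deep.
- prop: Prop rod: steel, 8 mm thick, 130 mm from pivot to ball. Origin on the pivot axis, at (-115, -95, 72) mm of the box frame. At the start level along the box's +y in its clip, with the box's axes. Swings up about +x (ball rises and goes to -y), 0 to 1.4 rad; falls back if let go. The clip, a spring jaw 100 mm from the pivot, lets go at about 3 N. A lever on the pivot turns with it.
- prop_tip (a point): Centre of the rod's 12 mm ball. 3 degrees up, it meets the rail, lifts the lid and slides out along the rail till it drops into the slot, at 0.5 to 1.15 rad of swing: the push falls to nearly nothing, then rises at the slot's outer end. Pushed some 12 N more it climbs over the lip and catches in the recess, wrong. Panel z of the centre: -12 mm in the slot, -22 on the rail, -18 in the recess.
- lever_peg (a point): Level steel peg on the rod's lever, along the box's x, 12 mm thick, 75 mm long; this point is on its axis, 17 mm from its outer end (towards the robot). 70 mm from the pivot axis and 70 degrees ahead of the rod: first above the pivot, a little to its +y. Closed fingers can push it to -y, clear of the lid, to swing the rod up; that takes up to 20 N in the first third, then falls to 5 N.
- driver: Screwdriver with an orange handle, 190 mm long, lying on the table in front of the box; not to be moved. Origin at its underside.
- stubby: Screwdriver with an orange handle, 150 mm long, lying to the right of the box; not to be moved. Origin at its underside.
- tape: Roll of black tape, 90 mm across, 19 mm high, lying flat; not to be moved. Origin at its underside.
- meter: Grey hand meter, 140 x 75 x 34 mm, lying flat; not to be moved. Origin at its underside.
- mug: Blue mug, 80 mm across, 92 mm high; not to be moved. Origin at its underside.
- pot: Small amber jar, 56 mm across, 60 mm high; not to be moved. Origin at its underside.
- grinder: Blue hand-held rotary tool, 50 mm thick, about 215 mm long, lying flat; not to be moved. Origin at its underside.

How it is judged:
At the end, for the whole second after the job is handed in: The ball of the prop rod is in the rail's slot (its centre no deeper than 8 mm and no lower than 16.5 mm below the panel origin's plane, 112 to 205 mm from the hinge), the lid stands more than 0.3 rad open and rests on the rod (more than 1 N), both at rest (z of prop_tip in the frame of panel between -0.0165 and -0.008 m and y of prop_tip in the frame of panel between -0.205 and -0.112 m and angle between panel's own z axis and vertical above 0.3 rad and contact force between prop and panel above 1 N and angular speed of each of panel, prop below 0.1 rad/s); the robot touches nothing.
It fails at once if anything else on the table is moved by more than 30 mm (distance of any of driver, stubby, tape, meter, mug, pot, grinder from where it was at the start of the episode above 0.03 m).
It also fails if it takes over 54 s, if anything falls off the work surface, if the arm or the gripper's body presses on something with over 40 N, if the wrist force passes 120 N, or if a joint passes its speed limit or range.

## Robot

A 6-joint arm with a two-finger parallel gripper is mounted at the origin on the work surface. World frame = base frame: x ahead of the robot, y to its left, z up, the work surface at z = 0. Lengths are in m, angles in rad, forces in N, time in s.
With the tool pointing down it reaches from about 0.225 to 0.875 m from the base axis. Payload 3.4 kg.
Tool frame: the origin (TCP) lies on the centre line of the jaws, within the pads' length; the fingertips stand 11 mm ahead of it and the grasp point (between the pads) lies 8 mm behind it; z points along the fingers, y is the line along which they close (so a half turn about z gives the same grasp; the last joint's range is limited). The gripper opens to 85 mm and grips with 20 to 120 N. Pads are 22 mm wide; open, the fingers measure 114 mm over their backs; the gripper's body (76 mm by 85 mm) begins 54 mm behind the grasp point. The pads swing forward as they close: fully open they stand 13 mm farther back than shut.
Start: joints at [1.053, 0.276, 1.505, -0, 1.361, -0.121], TCP at [0.222, 0.53, 0.242] pointing down, gripper open.
Joint ranges: [-2.89, 2.89], [-0.75, 2.08], [0.22, 2.7], [-1.18, 4.32], [0.11, 2.71], [-2.7, 2.7]. Speed limits (rad/s): [2.57, 2.57, 3.14, 3.14, 3.14, 3.14].

## Interface

Orientations are given as a 3x3 rotation matrix whose columns are the frame's x, y, z axes.
In Python, from cell import manip, vision gives the robot as it stands.
- The arm moves only by the shell command python3 -m crank 'ROWS' [OPENING] [FORCE]. ROWS is JSON, a list of rows, each a list of 6 numbers: the shift along the tool's x, y, z each as a share of 300 mm, from -1 to 1, then the turn, a rotation vector about the tool's x, y, z each as a share of 1.5 rad, from -1 to 1. A call has 1 to 8 rows; each row shifts and turns the commanded pose from where the row before left it, along the tool's axes as they then stand; what a row does not reach is not made up. A row lasts 1/10 s, in which the tool goes at most 50 mm and 8.59 degrees, less where a joint would pass 70% of its speed; a pose out of reach is approached as far as the arm can. A call with a number of a shift or a turn outside -1 to 1 is refused whole. A call with a gripper value outside its range is refused whole. OPENING is the gripper's target within -1 to 1 (shut at 1, half-way at 0, fully open at -1), set as the call begins (- or left out, the last holds). The fingers move at their own pace and stop on an object; FORCE is the grip in N (left out, the last holds). Time passes only in rows, so rows that do not move let the fingers close. It gives the time, the measured TCP pose, the force, the opening and the grip force at its end, in the units of the state.
- manip.state(): the state, without advancing time (a new reading comes with each control period).
- vision.grab_frame(name): name is "scene" or "side" or "wrist"; returns a dict with "color" (420x560x3 uint8, blue, green, red), "K" (3x3 intrinsics, pixels), "extrinsics" (4x4, takes a point from world to camera coordinates). Camera axes: x right, y up, looking along -z (the intrinsics and any distortion apply to the point x, -y, -z); pixel columns grow to the right and rows downward; lengths in m; the calibration is good to about 2 mm. A picture is of the moment at which its call begins. There is no depth.
- manip.finish_job(): hands the job in; it is judged then, once.
The state is a dict: "time_s": time; "q": joint angles; "joint_vel": joint speeds; "joint_torque": joint torques, N m; "tool_pos": TCP position; "orientation": TCP orientation; "ft_force": force on the tool from outside, world axes, zero at the start; "ft_torque": the same for the moment, N m; "opening": opening from 0.0 (shut) to 1.0 (fully open); "grasp_force": force on a finger pad.
Only numpy, scipy, OpenCV 4.12 (cv2) and the standard library are available. Lean on these libraries where they do the work, as an engineer would, in place of code of your own. Each camera call takes 0.05 s, during which the arm holds its last target. There are 200 camera calls.

## Working session

There is one attempt and no reset: what is moved stays moved. The work goes in short steps, Python scripts to look and compute and a shell command to move; the robot and the scene stay as the last step left them, time stands still between calls to the robot, and variables do not carry over. Pictures are saved under pics/ and viewed, at most 10 in all, crops included, and the job is handed in when it is done.

```bash
mkdir -p pics
cat > h.py <<'E'
import numpy as np, cv2
from cell import manip, vision
def ray(f,u,v):
    K=f["K"];E=np.array(f["extrinsics"]);R=E[:3,:3];t=E[:3,3]
    d=np.linalg.inv(K)@[u,v,1]; d=R.T@np.array([d[0],-d[1],-d[2]])
    return -R.T@t, d/np.linalg.norm(d)
def plane(f,u,v,z):
    o,d=ray(f,u,v); return o+d*(z-o[2])/d[2]
def proj(f,p):
    E=np.array(f["extrinsics"]);c=E[:3,:3]@p+E[:3,3]
    q=np.array(f["K"])@[c[0],-c[1],-c[2]]; return q[:2]/q[2]
E
python3 - <<'E'
from h import *
import pickle
fs={}
for n in("scene","side"):
    f=vision.grab_frame(n);fs[n]=f;cv2.imwrite(f"pics/{n}0.png",f["color"])
    print(n,f["K"],ray(f,280,210),f.keys())
pickle.dump(fs,open("f0.pkl","wb"))
s=manip.state();print(s["tool_pos"],s["orientation"],s["ft_force"],s["time_s"])
E
```

```text
scene [[450.08437127   0.         279.2179197 ]
 [  0.         450.08437127 212.19340691]
 [  0.           0.           1.        ]] (array([ 0.91842419, -0.52161453,  1.16363951]), array([-0.28033566,  0.46665854, -0.83883355])) dict_keys(['color', 'K', 'extrinsics'])
side [[524.6230569    0.         282.97753075]
 [  0.         524.6230569  214.24587498]
 [  0.           0.           1.        ]] (array([-0.0888522 , -0.86949022,  0.91198801]), array([ 0.48922599,  0.66399413, -0.56548185])) dict_keys(['color', 'K', 'extrinsics'])
[0.22201765 0.52991804 0.24150214] [[-9.22302840e-01  3.86467098e-01 -8.08593719e-04]
 [ 3.86467906e-01  9.22301655e-01 -1.48792043e-03]
 [ 1.70735036e-04 -1.68480876e-03 -9.99998566e-01]] [-0.51522497  0.17708408  0.39890255] 0.1
```

View pics/scene0.png

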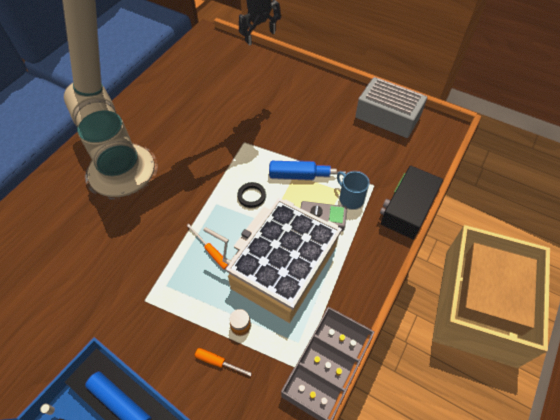

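View pics/side0.png

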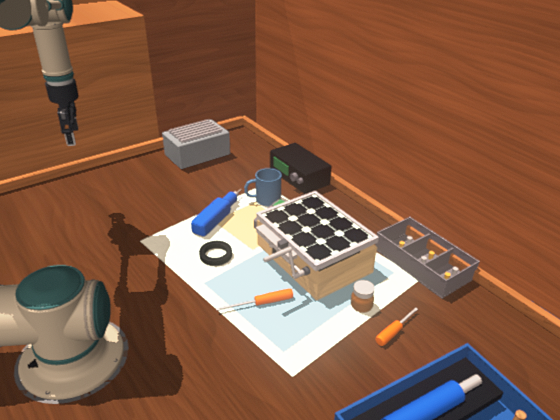

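The scene view shows the box with its lid corners at about (280,203), (341,231), (292,305) and (230,268), and the lever and peg near (205-228, 230-250). The side view shows the peg near (265-290, 245-262), the driver at (270,298) and the pot at (363,296).

Run:
```python
from h import *
import pickle
fs=pickle.load(open("f0.pkl","rb"))
a=cv2.resize(fs["scene"]["color"][185:325,175:355],None,fx=4,fy=4,interpolation=cv2.INTER_CUBIC)[:, :720]
b=cv2.resize(fs["side"]["color"][180:320,220:390],None,fx=4,fy=4,interpolation=cv2.INTER_CUBIC)
cv2.imwrite("pics/sc1.png",a);cv2.imwrite("pics/si1.png",b)
for u,v in[(280,203),(341,231),(292,305),(230,268)]: print(plane(fs["scene"],u,v,.113).round(3))
```

```text
[0.555 0.083 0.113]
[0.744 0.087 0.113]
[ 0.733 -0.162  0.113]
[ 0.546 -0.155  0.113]
```

View pics/sc1.png

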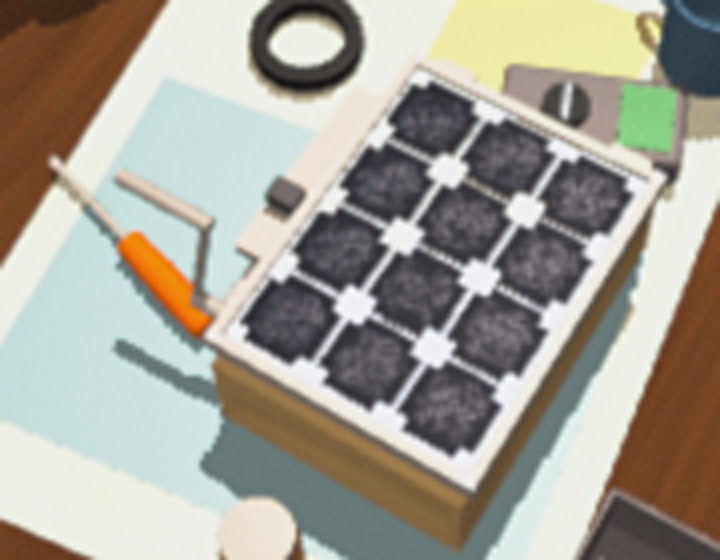

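View pics/si1.png

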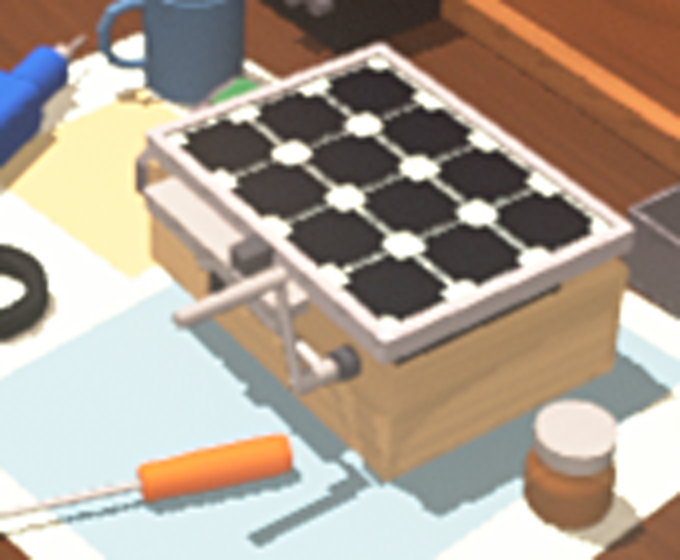

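The crops show the lid's corners, the peg (scene crop outer end 117,177 and inner end 212,225; side crop 178,321 to 285,278), and the dark slot block (scene crop 287,195; side crop 250,250). I'll triangulate these.

```bash
cat >> h.py <<'E'
def tri(f1,p1,f2,p2):
    o1,d1=ray(f1,*p1);o2,d2=ray(f2,*p2)
    A=np.stack([d1,-d2],1);s=np.linalg.lstsq(A,o2-o1,rcond=None)[0]
    a,b=o1+s[0]*d1,o2+s[1]*d2
    return (a+b)/2,np.linalg.norm(a-b)
def swing(y):  # panel y of ball in slot -> prop angle, panel angle (rail z -12)
    from scipy.optimize import fsolve
    # box yz: hinge (125,100); pivot(-95,72)
    def g(x):
        t,a=x; b=np.array([-95+130*np.cos(t),72+130*np.sin(t)])
        c,s=np.cos(a),np.sin(a)  # turn about -x by a
        return b-[125+y*c+(-12)*s,100-y*s+(-12)*c]
    return fsolve(g,[.8,.5])
E
python3 - <<'E'
from h import *
import pickle
fs=pickle.load(open("f0.pkl","rb"));S,D=fs["scene"],fs["side"]
sc=lambda u,v:(175+(u-1.5)/4,185+(v-1.5)/4)
si=lambda u,v:(220+(u-1.5)/4,180+(v-1.5)/4)
P={}
for n,a,b in[("hr",(420,66),(150,135)),("hf",(664,178),(380,46)),("ff",(475,490),(632,232)),("fr",(208,338),(385,345)),("pegout",(117,177),(178,321)),("pegin",(212,225),(285,276)),("block",(287,190),(250,246))]:
    p,e=tri(S,sc(*a),D,si(*b));P[n]=p;print(n,p.round(4),round(e,4))
c=np.array([P[k][:2] for k in("hr","hf","ff","fr")])
# corner coords in box frame: x +-100, y +125(hinge side +5?) .. -130
d=(c[0]+c[1]-c[2]-c[3]); yaw=np.arctan2(d[1],d[0])-np.pi/2
d2=(c[1]+c[2]-c[0]-c[3]); yaw2=np.arctan2(d2[1],d2[0]); print("yaw",yaw,yaw2,"size",np.linalg.norm(d)/2,np.linalg.norm(d2)/2)
yw=(yaw+yaw2)/2;R=np.array([[np.cos(yw),-np.sin(yw)],[np.sin(yw),np.cos(yw)]])
ctr=c.mean(0); box=ctr-R@[0,0.0]; print("center",ctr)
for k in P:
    q=R.T@(P[k][:2]-box);print(k,q.round(4),P[k][2].round(4))
for y in(-190,-173,-157,-140,-124):print(y,swing(y).round(3))
E
```

```text
hr [0.5476 0.0943 0.1066] 0.0049
hf [0.7404 0.092  0.1121] 0.0008
ff [ 0.7383 -0.1644  0.1087] 0.0024
fr [ 0.5396 -0.1619  0.1096] 0.002
pegout [ 0.4321 -0.1046  0.139 ] 0.0011
pegin [ 0.5074 -0.1042  0.1387] 0.0037
block [ 0.5259 -0.0457  0.1146] 0.0017
yaw -0.019851725460133807 -0.0124096626148017 size 0.2563927911454792 0.19578333011831395
center [ 0.64148184 -0.03500543]
hr [-0.0959  0.1278] 0.1066
hf [0.0969 0.1286] 0.1121
ff [ 0.0989 -0.1278] 0.1087
fr [-0.0999 -0.1285] 0.1096
pegout [-0.2082 -0.0729] 0.139
pegin [-0.1329 -0.0714] 0.1387
block [-0.1154 -0.0125] 0.1146
-190 [1.153 0.561]
-173 [1.023 0.568]
-157 [0.899 0.564]
-140 [0.764 0.542]
-124 [0.628 0.495]
```

Box yaw is about -0.016 rad. The peg point is near (0.449, -0.105, 0.139), and the slot block sits at panel y of about -137 mm, which means roughly 0.75 rad of swing. I'll close the fingers, turn the tool so its x lies along the box's +y, then go over.

```bash
python3 -m crank '[[0,0,0,0,0,0.0992],[0,0,0,0,0,0.0992],[0,0,0,0,0,0.0992],[0,0,0,0,0,0.0992],[0,0,0,0,0,0.0992],[0,0,0,0,0,0.0992],[0,0,0,0,0,0.0992],[0,0,0,0,0,0.0992]]' 1 60
python3 -m crank '[[-0.14,0.055,0,0,0,0],[-0.14,0.055,0,0,0,0],[-0.14,0.055,0,0,0,0],[-0.14,0.055,0,0,0,0],[-0.14,0.055,0,0,0,0],[-0.14,0.055,0,0,0,0],[-0.14,0.055,0,0,0,0],[-0.14,0.055,0,0,0,0]]'
python3 -m crank '[[-0.14,0.055,0,0,0,0],[-0.14,0.055,0,0,0,0],[-0.14,0.055,0,0,0,0],[-0.14,0.055,0,0,0,0],[0,0,0,0,0,0],[0,0,0,0,0,0]]'
```

```text
time_s: 0.9
tool_pos: [0.2221, 0.53, 0.2418]
orientation: [[0.023, 1.0, -0.001], [1.0, -0.023, -0.001], [-0.001, -0.0, -1.0]]
ft_force: [0.5, -0.7, 0.3]
opening: -0.008
grasp_force: 0.0
time_s: 1.7
tool_pos: [0.3487, 0.1905, 0.2422]
orientation: [[0.016, 1.0, 0.0], [1.0, -0.016, 0.0], [0.0, 0.0, -1.0]]
ft_force: [0.4, 0.0, -0.1]
opening: 0.002
grasp_force: 0.0
time_s: 2.3
tool_pos: [0.4117, 0.0224, 0.2419]
orientation: [[0.02, 1.0, -0.001], [1.0, -0.02, 0.001], [0.001, -0.001, -1.0]]
ft_force: [-0.8, 0.5, -0.9]
opening: 0.002
grasp_force: 0.0
```

```bash
python3 -m crank '[[-0.136,0.064,0,0,0,0],[-0.136,0.064,0,0,0,0],[0,0,0.12,0,0,0],[0,0,0.12,0,0,0],[0,0,0.12,0,0,0],[0,0,0,0,0,0]]'
python3 - <<'E'
from h import *
f=vision.grab_frame("side");g=vision.grab_frame("scene")
a=cv2.resize(f["color"][190:300,220:350],None,fx=3,fy=3,interpolation=cv2.INTER_CUBIC)
b=cv2.resize(g["color"][190:300,180:310],None,fx=3,fy=3,interpolation=cv2.INTER_CUBIC)
cv2.imwrite("pics/c2.png",np.hstack([a,b]))
E
```

```text
time_s: 2.9
tool_pos: [0.4447, -0.0562, 0.1304]
orientation: [[0.014, 1.0, -0.011], [1.0, -0.014, 0.004], [0.004, -0.011, -1.0]]
ft_force: [-1.5, -0.1, -0.5]
opening: 0.003
grasp_force: 0.0
```

View pics/c2.png

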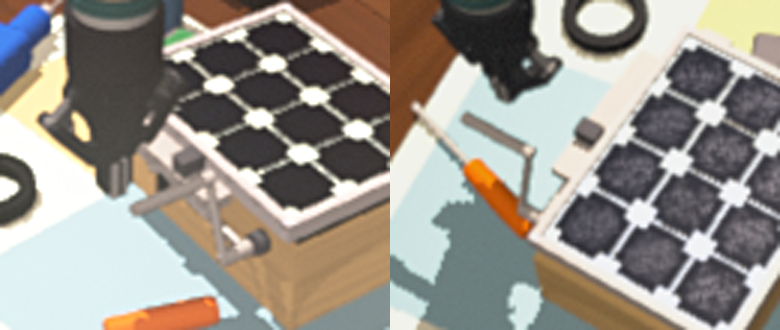

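The closed fingers stand beside the peg on its +y side, clear of the lid, with their tips at peg height. I'll start the push.

```bash
python3 -m crank '[[-0.025,0,0,0,0,0],[-0.025,0,0,0,0,0],[-0.025,0,0,0,0,0],[-0.015,0,0,0,0,0],[-0.015,0,0,0,0,0],[0,0,0,0,0,0]]'
python3 -m crank '[[-0.015,0,0,0,0,0],[-0.015,0,0,0,0,0],[0,0,0,0,0,0]]'
python3 -m crank '[[-0.015,0,0,0,0,0],[-0.015,0,0,0,0,0],[0,0,0,0,0,0]]'
```

```text
time_s: 3.6
tool_pos: [0.449, -0.0886, 0.1352]
orientation: [[0.02, 1.0, 0.002], [1.0, -0.02, 0.006], [0.006, 0.002, -1.0]]
ft_force: [-0.4, 7.4, 5.9]
opening: 0.003
grasp_force: 4.1
time_s: 3.9
tool_pos: [0.4489, -0.0928, 0.1359]
orientation: [[0.022, 1.0, 0.003], [1.0, -0.022, 0.015], [0.015, 0.002, -1.0]]
ft_force: [-0.1, 22.1, 16.5]
opening: 0.0
grasp_force: 10.8
time_s: 4.2
tool_pos: [0.4486, -0.1043, 0.1358]
orientation: [[0.02, 1.0, 0.002], [1.0, -0.02, 0.009], [0.009, 0.002, -1.0]]
ft_force: [0.0, 14.3, 9.9]
opening: -0.001
grasp_force: 6.9
```

```bash
python3 -m crank '[[-0.015,0,0,0,0,0],[-0.015,0,0,0,0,0],[0,0,0,0,0,0]]'
python3 -m crank '[[-0.015,0,0,0,0,0],[-0.015,0,0,0,0,0],[0,0,0,0,0,0]]'
python3 -m crank '[[-0.01,0,0,0,0,0],[-0.01,0,0,0,0,0],[0,0,0,0,0,0]]'
```

```text
time_s: 4.5
tool_pos: [0.4483, -0.115, 0.1354]
orientation: [[0.019, 1.0, 0.002], [1.0, -0.019, 0.006], [0.006, 0.002, -1.0]]
ft_force: [0.5, 7.8, 6.5]
opening: 0.002
grasp_force: 4.4
time_s: 4.8
tool_pos: [0.4482, -0.1252, 0.1348]
orientation: [[0.018, 1.0, 0.001], [1.0, -0.018, 0.004], [0.004, 0.001, -1.0]]
ft_force: [1.9, 4.7, 2.4]
opening: 0.0
grasp_force: 2.6
time_s: 5.1
tool_pos: [0.4481, -0.1309, 0.134]
orientation: [[0.018, 1.0, 0.001], [1.0, -0.018, 0.005], [0.005, 0.001, -1.0]]
ft_force: [2.9, 5.6, -2.2]
opening: -0.003
grasp_force: 2.8
```

```bash
for i in 1; do python3 -m crank '[[-0.008,0,0,0,0,0],[0,0,0,0,0,0]]'|egrep 'pos|ft'; python3 -m crank '[[-0.006,0,0,0,0,0],[0,0,0,0,0,0]]'|egrep 'pos|ft'; python3 -m crank '[[-0.005,0,0,0,0,0],[0,0,0,0,0,0]]'|egrep 'pos|ft'; done
```

```text
tool_pos: [0.4479, -0.133, 0.1337]
ft_force: [3.5, 6.2, -4.0]
tool_pos: [0.4475, -0.1367, 0.1341]
ft_force: [0.5, -0.6, -0.6]
tool_pos: [0.4475, -0.1377, 0.1342]
ft_force: [0.4, 4.9, -1.5]
```

The force fell to about zero at y = -0.137, right where the slot was predicted, and then rose at the slot's outer end. I'll look before backing off.

Run:
```python
from h import *
f=vision.grab_frame("side")
cv2.imwrite("pics/c3.png",cv2.resize(f["color"][130:310,220:400],None,fx=3.3,fy=3.3,interpolation=cv2.INTER_CUBIC))
```

```text
(no output)
```

View pics/c3.png

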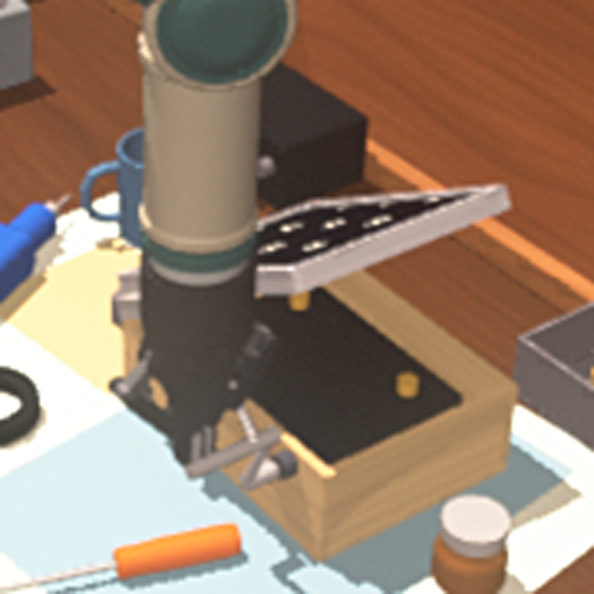

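The lid stands open on the rod, with the fingers still at the peg near (195,450). I'll ease off slowly towards +y.

```bash
python3 -m crank '[[0.006,0,0,0,0,0],[0.006,0,0,0,0,0],[0,0,0,0,0,0]]'|egrep 'pos|ft'; python3 -m crank '[[0.008,0,0,0,0,0],[0.008,0,0,0,0,0],[0,0,0,0,0,0]]'|egrep 'pos|ft'; python3 -m crank '[[0.01,0,0,0,0,0],[0.01,0,0,0,0,0],[0,0,0,0,0,0]]'|egrep 'pos|ft'
```

```text
tool_pos: [0.4479, -0.1351, 0.1345]
ft_force: [-0.6, -0.1, -0.7]
tool_pos: [0.4478, -0.1296, 0.1343]
ft_force: [0.4, -0.2, 0.3]
tool_pos: [0.4478, -0.1234, 0.1343]
ft_force: [-0.2, 0.5, -0.0]
```

No force follows the fingers back, so the rod is holding. I'll retreat towards the robot and up, then check.

```bash
python3 -m crank '[[0.03,0,0,0,0,0],[0.03,-0.05,0,0,0,0],[0,-0.1,0,0,0,0],[0,-0.1,0,0,0,0],[0,-0.1,-0.1,0,0,0],[0,0,-0.15,0,0,0],[0,0,-0.15,0,0,0],[0,0,0,0,0,0]]'|egrep 'time|pos|ft'
python3 -m crank '[[0.15,0,0,0,0,0],[0.15,0,0,0,0,0],[0.15,0,0,0,0,0],[0.15,0,0,0,0,0],[0,0,0,0,0,0],[0,0,0,0,0,0]]'|egrep 'time|pos|ft'
python3 - <<'E'
from h import *
f=vision.grab_frame("side");g=vision.grab_frame("scene")
import pickle;pickle.dump({"side":f,"scene":g},open("f4.pkl","wb"))
a=cv2.resize(f["color"][170:310,230:360],None,fx=3,fy=3,interpolation=cv2.INTER_CUBIC)
b=cv2.resize(g["color"][180:320,190:320],None,fx=3,fy=3,interpolation=cv2.INTER_CUBIC)
cv2.imwrite("pics/c4.png",np.hstack([a,b]))
E
```

```text
time_s: 7.45
tool_pos: [0.3464, -0.1054, 0.2599]
ft_force: [0.3, 0.2, -0.4]
time_s: 8.05
tool_pos: [0.3455, 0.077, 0.2539]
ft_force: [0.7, -0.3, -0.5]
```

View pics/c4.png

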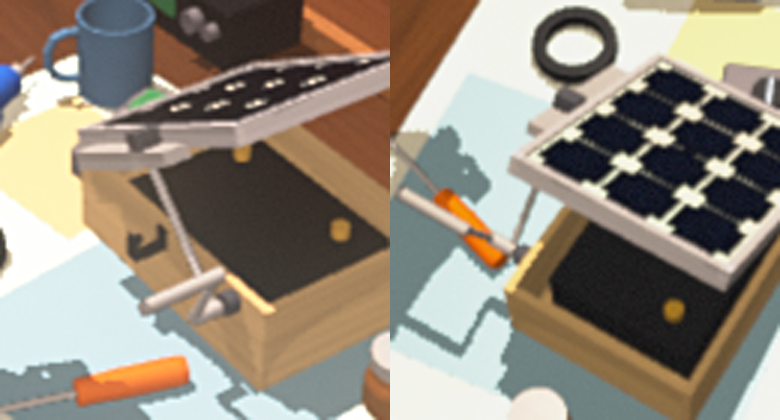

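The rod meets the rail right under the dark block (side crop, about 150,150). The lid rests on it, the driver hasn't moved and the arm is clear, so I'm handing in.

```bash
python3 -c "
from cell import manip
print(manip.finish_job())"
```

```text
the job is handed in; nothing more can be done
None
```

The job is handed in at about 8 s: the lid stands open on the prop rod, its ball seated in the deep slot by feel (the push fell to zero where predicted) and by the last picture, with nothing else on the table touched; no verdict came back.

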